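Wedge the dovetailed anvil shoe into the bench press

TASK

Fit the steel anvil shoe into the bench press: pick it up by its finger lug, enter its narrow nose squarely in the dovetail way at the open front of the press bed, and slide it in under the jaws. The gib was reset by the last user, so the shoe tightens somewhat sooner or later than it looks: push it in by feel until it stops and wedges tight, with a firm push like that of a thumb but without ramming it, then let go and leave it there. Leave the other anvils and tools on the bench where they lie.

Things in the scene. Friction and masses are not known exactly. Their poses are not given: they have to be found in the camera images.
- shoe: Plain steel anvil shoe, 172 mm long, 60 high (all mm), 0.36-0.56 kg. Origin: underside, centre line, mid dovetail; x to the narrow nose, z up. Dovetail x -60..60, z 0..12; underside 48 wide at x=-60, 33.6 at the nose (each side tapers 0.06 per mm), flanks lean in 30 deg. Rib 18 wide, z 12..22, x -112..60; anvil face 56x36, z 22..32, centre x=22. Centre of mass near x=-16. Lies flat on the bench.
- shoe_lug (a point): Grip point of the shoe's finger lug: flat upright plate 12 mm thick across the shoe, 32 long (x -112..-80), z 22..60 of the shoe. The point is mid-plate, 96 mm behind the shoe's origin, 45 above its underside.
- shoe_end (a point): Middle of the shoe's flat rear end face. Pushed here with shut fingers, the loose shoe finds its own line in the way. Point 112 mm behind its origin, 24 above its underside. The face is rib and lug flush together: 12 to 18 wide, z 12..60 of the shoe.
- shoe_nose (a point): Middle of the shoe's narrow front end at its underside, 60 mm ahead of its origin.
- press: Grey cast hand press, fixed (sizes in mm). Origin at bench level; x from its open front to its column, y left, z up. The dovetail way lies on y=0 from x=-95 (mouth) to x=45, floor 24 above the bench, jaws 14 above the floor. Base plate from x=-105, 136 wide. Head and ram overhang from x=-42 back, 116 above the bench and up; column from x=62. Lever not needed.
- way_mouth (a point): Middle of the way's mouth, on its floor, 95 mm before the press's origin. Floor 47.4 mm wide here, less 0.06 per mm on each side as on the shoe; jaws overhang 30 deg. Its right (-y) jaw is a bolted gib set up to 2 mm in or out, so the shoe tightens with its nose 98 to 132 mm inside the mouth: no end stop, it wedges within 1 mm of travel. A steady 10 to 20 N wedges it well; friction holds it.
- cup_anvil: Bystander: turned steel anvil, round foot 46 mm across, 42 high. Origin under its foot.
- block_anvil: Bystander: steel anvil with a plain straight-sided foot 70 x 42 mm, 28 high, no lug. Origin under its middle.
- mallet: Bystander: mallet lying on the bench, 260 mm long, head 72 across. Origin on the bench under its handle.
- strap_punch: Bystander: steel strap-end punch lying on the bench, 150 mm long. Origin on the bench under its shank.
- rivet_jar: Bystander: glass jar, 60 mm across, 62 high. Origin under its middle.
- beveler: Bystander: edge beveller with a handle, 150 mm long, lying on the bench. Origin under its middle.
Things that resemble listed ones, but are neither listed nor needed, are in the scene too. Of the things shaped like the shoe, the steel one is meant.

How it is judged:
On the way, in this order (a step that is already met when the one before it is completed fails the run):
1. the shoe's nose is in the way, under the jaws (x of shoe_nose in the frame of press between -0.08 and 0.06 m and y of shoe_nose in the frame of press between -0.009 and 0.009 m and z of shoe_nose in the frame of press between 0.019 and 0.029 m), for 0.2 s.
2. the shoe has been driven tight between jaw and gib (contact force between shoe and press above 25 N and x of shoe in the frame of press between -0.062 and -0.016 m), for 0.2 s.
At the end, for the whole second after the job is handed in: The shoe lies flat and straight in the way (within 0.05 rad), within 5 mm of its centre line and 3 mm of its floor, where the gib stops it, at rest and wedged so tight that it still bears on the press (jaw and floor together) with over 25 N after it has been let go (all of step 2 and y of shoe in the frame of press between -0.005 and 0.005 m and z of shoe in the frame of press between 0.021 and 0.027 m and angle between the x axis of shoe and the x axis of press, either way round below 0.05 rad and angle between shoe's own z axis and vertical below 0.05 rad and linear speed of shoe below 0.003 m/s); the robot touches nothing.
It fails at once if the shoe is rammed or over-driven in the way (as by a push of some 35 N or more) (contact force between shoe and press above 120 N).
It fails at once if another anvil or tool on the bench is shifted by more than 30 mm (distance of any of cup_anvil, block_anvil, mallet, strap_punch, rivet_jar, beveler from where it was at the start of the episode above 0.03 m).
It also fails if it takes over 58 s, if anything falls off the work surface, if the arm or the gripper's body presses on something with over 40 N, if the wrist force passes 120 N, or if a joint passes its speed limit or range.

ROBOT

A 7-joint arm with a two-finger parallel gripper is mounted at the origin on the work surface. World frame = base frame: x ahead of the robot, y to its left, z up, the work surface at z = 0. Lengths are in m, angles in rad, forces in N, time in s.
With the tool pointing down it reaches from about 0.425 to 0.925 m from the base axis. Payload 6.8 kg.
Tool frame: the origin (TCP) lies midway between the tips of the shut fingers; the grasp point (between the pads) lies r.grip_point_offset behind it (r.grip_point_offset is the distance from the TCP to the grasp point, in m); z points along the fingers, y is the direction in which the jaws open and shut (so a half turn about z gives the same grasp; the last joint's range is limited). The gripper opens to 85 mm and grips with 20 to 120 N. Pads are 22 mm wide; open, the fingers measure 114 mm over their backs; the gripper's body (76 mm by 85 mm) begins 54 mm behind the grasp point. The pads swing forward as they close: fully open they stand 13 mm farther back than shut.
Start: joints at [-1.327, 0.477, 0.022, 1.555, -0.011, 1.109, -0.083], TCP at [0.233, 0.634, 0.231] pointing down, gripper open.
Joint ranges: [-2.96, 2.96], [-0.34, 2.1], [-1.41, 1.46], [0.24, 2.44], [-1.37, 4.51], [0.17, 1.92], [-2.96, 2.96]. Speed limits (rad/s): [2.39, 2.39, 3.14, 3.14, 3.14, 3.14, 3.14].

INTERFACE

Orientations are given as a rotation vector (axis times angle).
In Python, from bench import r gives the robot as it stands. The module is installed in compiled form; this text tells all that it offers.
- The arm moves only by the tool play_rows, never from a script. Its argument "deltas" is a list of rows, each a list of 3 entries, a list of its own where there are three numbers: the finger opening in mm, from 0 to 85.4, then the shift along the tool's x, y, z in mm, then the turn, a rotation vector about the tool's x, y, z in rad. A call has 1 to 8 rows; each row is the pose to reach, as a shift and turn from the pose measured when the call began, along the tool's axes at that moment; what a row does not reach only later rows make up. A row lasts 1/8 s, in which the tool goes at most 62.5 mm and 10.7 degrees, less where a joint would pass 70% of its speed; a pose out of reach is approached as far as the arm can. A call with a gripper value outside its range is refused whole. The fingers move at their own pace and stop on an object; "squeeze" is the grip in N (left out, the last holds). Time passes only in rows, so rows that repeat a pose let the fingers close. It gives the time, the measured TCP pose, the force and the opening at its end, in the units of the state.
- r.get_obs(): the state, without advancing time (a new reading comes with each control period).
- r.grab_frame(name): name is "scene" or "top" or "wrist"; returns (picture, depth): 400x640x3 uint8, red, green, blue; 400x640 float32, m along the optical axis (not along the pixel's ray), 0 where there is no reading.
- r.camera_model(name): a dict with "mtx" (3x3 intrinsics, pixels), "D" ([k1, k2, p1, p2, k3] as OpenCV has them; the pictures are not rectified), "rvec" (rotation vector, rad) and "tvec" (3), from world to camera coordinates, as OpenCV has them; the wrist camera has in their place "T_tool_cam" (4x4, takes a point from camera to tool coordinates, whose origin is the TCP and whose axes are the flange's). Camera axes: x right, y down, z forward; pixel columns grow to the right and rows downward; lengths in m; the calibration is good to about 2 mm. A picture is of the moment at which its call begins: read the wrist's pose just before it. camera_model takes no time and is no camera call.
- r.hand_in(): hands the job in, once; it reports no verdict.
The state is a dict: "clock": time; "joints": joint angles; "qvel": joint speeds; "tau": joint torques, N m; "tcp_pos": TCP position; "orientation": TCP orientation; "contact_force": force on the tool from outside, world axes, zero at the start; "moment": the same for the moment, N m; "grip_width": finger opening in m.
Only numpy, scipy, OpenCV 4.12 (cv2) and the standard library are available. Lean on these libraries where they do the work, as an engineer would, in place of code of your own. Each camera call takes 0.05 s, during which the arm holds its last target. There are 200 camera calls.

## Working session

There is one attempt and no reset: what is moved stays moved. The work goes in short steps, Python scripts to look and compute and a tool call to move; the robot and the scene stay as the last step left them, time stands still between calls to the robot, and variables do not carry over. Pictures are saved under pics/ and viewed, about 8 in all and at most 12, crops included, and the job is handed in when it is done.

Besides the shell and the picture viewer there is one more tool, called in YAML: its name, and indented under it one key for each argument. play_rows: Moves the arm, as the interface text tells. Its arguments: {"type":"object","properties":{"deltas":{"type":"array"},"squeeze":{"type":"number"}},"required":["deltas"]}

```bash
mkdir -p pics
cat > h.py <<'E'
import numpy as np, cv2
from scipy.spatial.transform import Rotation as R
from bench import r
def T_cam(name, obs=None):
    m=r.camera_model(name); T=np.eye(4)
    if name=='wrist':
        o=obs or r.get_obs(); W=np.eye(4); W[:3,:3]=R.from_rotvec(o['orientation']).as_matrix(); W[:3,3]=o['tcp_pos']
        return W@np.array(m['T_tool_cam'])
    T[:3,:3]=R.from_rotvec(np.ravel(m['rvec'])).as_matrix(); T[:3,3]=np.ravel(m['tvec'])
    return np.linalg.inv(T)
def ray(name,uv,T):
    m=r.camera_model(name)
    p=cv2.undistortPoints(np.array(uv,float).reshape(-1,1,2),np.array(m['mtx']),np.array(m['D'])).reshape(-1,2)
    return (T[:3,:3]@np.c_[p,np.ones(len(p))].T).T, T[:3,3]
def on_z(name,uv,z,T):
    d,o=ray(name,uv,T); s=(np.array(z)-o[2])/d[:,2]; return o+d*s[:,None]
def from_depth(name,uv,depth,T):
    d,o=ray(name,uv,T); uv=np.array(uv,int).reshape(-1,2)
    return o+d*depth[uv[:,1],uv[:,0]][:,None]
def snap(name,tag):
    o=r.get_obs(); im,dp=r.grab_frame(name); T=T_cam(name,o)
    np.savez(f'{tag}.npz',im=im,dp=dp,T=T); cv2.imwrite(f'pics/{tag}.png',im[:,:,::-1]); return im,dp,T
def crop(tag,x0,y0,x1,y1,k,out):
    im=np.load(f'{tag}.npz')['im'][y0:y1,x0:x1,::-1]
    cv2.imwrite(f'pics/{out}.png',cv2.resize(im,None,fx=k,fy=k,interpolation=cv2.INTER_CUBIC))
E
python3 - <<'E'
from h import *
for n in('top','scene'): im,dp,T=snap(n,n+'0'); print(n,T[:3,3],T[:3,2])
print(r.get_obs(), r.grip_point_offset, r.camera_model('wrist'))
E
```

```text
top [ 0.40336157 -0.01905317  1.20352765] [ 0.14299339 -0.01001813 -0.98967294]
scene [ 1.01910278 -0.66222447  0.92978979] [-0.38247811  0.55332616 -0.73995991]
{'clock': 0.1, 'joints': array([-1.3271128 ,  0.47769531,  0.02233744,  1.55632795, -0.01150847,
        1.10931804, -0.08312882]), 'qvel': array([-0.00056818, -0.00100803, -0.00129454, -0.00225337, -0.00199214,
       -0.00030359, -0.00157357]), 'tau': array([ 4.41393990e-03, -5.97763538e+01,  1.61374658e+00, -2.81952256e+01,
        1.28437273e-02,  5.11705017e-03, -7.19880518e-06]), 'tcp_pos': array([0.23240923, 0.63316642, 0.23044808]), 'orientation': array([-5.49716009e-01, -3.09294263e+00,  2.53032702e-03]), 'contact_force': array([-0.27174381,  0.3358065 , -0.5654775 ]), 'moment': array([-0.03259253, -0.00467217,  0.01959621]), 'grip_width': 0.08502643649694978} 0.0187 {'mtx': array([[349.53276722,   0.        , 319.61198415],
       [  0.        , 349.53276722, 205.36907404],
       [  0.        ,   0.        ,   1.        ]]), 'D': array([-0.07085999,  0.        ,  0.        ,  0.        ,  0.        ]), 'T_tool_cam': array([[-3.68285036e-05, -9.57092559e-01, -2.89782387e-01,
         7.31266328e-02],
       [ 9.99999910e-01,  8.69931740e-05, -4.14411039e-04,
         9.09837275e-04],
       [ 4.21838811e-04, -2.89782376e-01,  9.57092470e-01,
        -1.42366648e-01],
       [ 0.00000000e+00,  0.00000000e+00,  0.00000000e+00,
         1.00000000e+00]])}
```

View pics/top0.png

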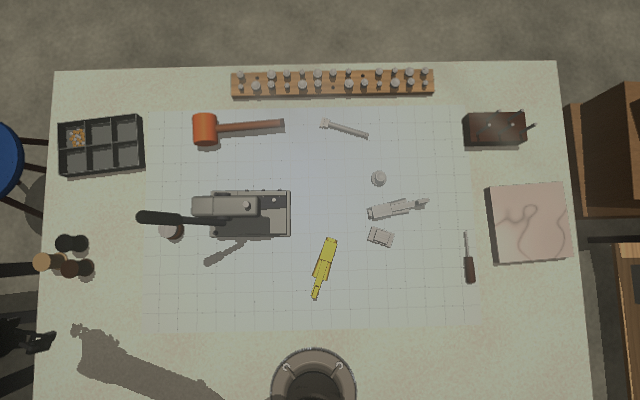

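View pics/scene0.png

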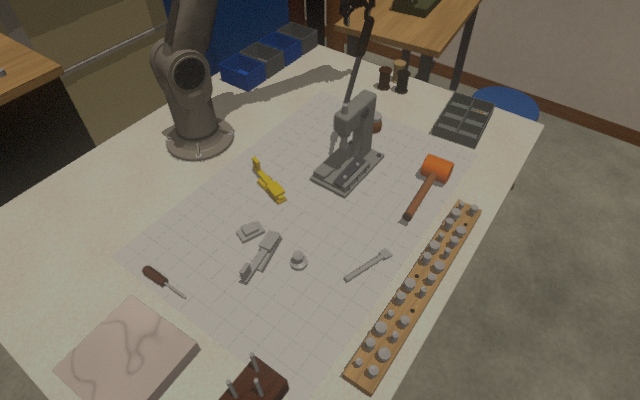

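The top view shows the steel shoe at about (370..428, 200..215), with its lug on the right and nose on the left. The press is at (190..290, 190..237), its mouth facing right. The yellow shoe at (325,265) is a decoy.

Run:
```python
from h import *
crop('top0',180,160,440,260,3,'topc')
d=np.load('top0.npz'); dp=d['dp'];T=d['T']
print(from_depth('top',[(372,213),(408,206),(424,202),(290,193),(290,235),(290,212),(280,212)],dp,T).round(4))
```

```text
[[ 0.4954 -0.1844  0.026 ]
 [ 0.5137 -0.292   0.0195]
 [ 0.52   -0.3286  0.0613]
 [ 0.5632  0.0541  0.0018]
 [ 0.4387  0.0562  0.0012]
 [ 0.5063  0.0549  0.0034]
 [ 0.5053  0.0828  0.0235]]
```

View pics/topc.png

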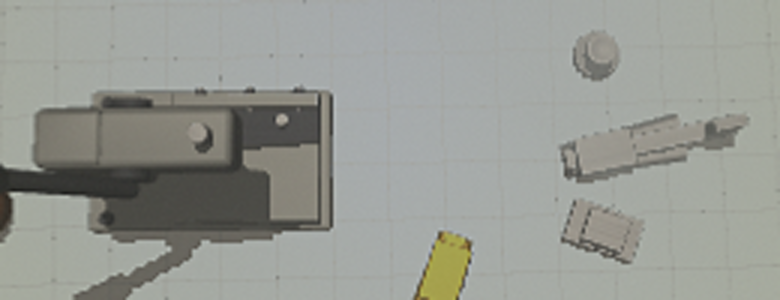

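Run:
```python
from h import *
d=np.load('top0.npz'); dp=d['dp'];T=d['T']
for uv in [(140,217),(150,217),(165,218),(180,219),(195,220),(200,205),(225,205),(250,205),(247,205)]:print(uv,from_depth('top',[uv],dp,T).round(3))
o=r.get_obs(); M=R.from_rotvec(o['orientation']).as_matrix();print(M.round(3))
```

```text
(140, 217) [[0.466 0.31  0.442]]
(150, 217) [[0.467 0.297 0.428]]
(165, 218) [[0.467 0.281 0.394]]
(180, 219) [[0.467 0.261 0.362]]
(195, 220) [[0.467 0.245 0.312]]
(200, 205) [[0.508 0.254 0.241]]
(225, 205) [[0.507 0.195 0.237]]
(250, 205) [[0.504 0.134 0.248]]
(247, 205) [[0.502 0.138 0.267]]
[[-0.939  0.345 -0.   ]
 [ 0.345  0.939 -0.002]
 [-0.    -0.002 -1.   ]]
```

play_rows:
  deltas:
    - [85,[-17,-47,-30],[0,0,0.05]]
    - [85,[-34,-94,-60],[0,0,0.1]]
    - [85,[-56,-139,-90],[0,0,0.15]]
    - [85,[-78,-184,-120],[0,0,0.2]]
    - [85,[-105,-228,-130],[0,0,0.27]]
    - [85,[-146,-266,-130],[0,0,0.34]]
    - [85,[-194,-296,-130],[0,0,0.41]]
    - [85,[-241,-322,-130],[0,0,0.48]]

```text
clock: 1.1
tcp_pos: [0.3484, 0.2461, 0.361]
orientation: [1.272, 2.872, -0.002]
contact_force: [2.0, -0.2, 0.5]
grip_width: 0.085
```

Run:
```python
from h import *
o=r.get_obs();print(o['joints'].round(3),o['tcp_pos'],o['qvel'].round(2)); print(R.from_rotvec(o['orientation']).as_matrix().round(3))
```

```text
[-1.062 -0.075  0.284  1.941  0.022  1.274 -0.049] [0.34835625 0.24610386 0.36099854] [ 0.46 -0.    0.52 -0.01  0.04 -0.    0.41]
[[-0.672  0.741 -0.   ]
 [ 0.741  0.672 -0.001]
 [-0.    -0.001 -1.   ]]
```

play_rows:
  deltas:
    - [85,[-57,-4,0],[0,0,0.07]]
    - [85,[-114,-16,0],[0,0,0.14]]
    - [85,[-165,-42,0],[0,0,0.21]]
    - [85,[-216,-74,0],[0,0,0.28]]
    - [85,[-267,-107,0],[0,0,0.35]]
    - [85,[-325,-133,30],[0,0,0.42]]
    - [85,[-379,-155,70],[0,0,0.5]]
    - [85,[-434,-177,100],[0,0,0.56]]

```text
clock: 2.1
tcp_pos: [0.5031, -0.179, 0.2696]
orientation: [2.017, 2.408, -0.0]
contact_force: [0.9, 0.7, 0.1]
grip_width: 0.0851
```

play_rows:
  deltas:
    - [85,[-40,0,20],[0,0,0]]
    - [85,[-60,0,30],[0,0,0]]
    - [85,[-60,0,30],[0,0,0]]

```text
clock: 2.48
tcp_pos: [0.5125, -0.2396, 0.2385]
orientation: [-2.021, -2.404, 0.004]
contact_force: [-0.3, 0.5, -0.4]
grip_width: 0.0855
```

Run:
```python
from h import *
im,dp,T=snap('wrist','w1'); o=r.get_obs()
print(o['tcp_pos'],o['clock'],o['joints'].round(2)); print(R.from_rotvec(o['orientation']).as_matrix().round(3))
```

```text
[ 0.51305028 -0.23830595  0.23916401] 2.525 [-0.32  0.37  0.83  1.85 -0.32  1.05  0.81]
[[-0.174  0.985 -0.001]
 [ 0.985  0.174 -0.   ]
 [-0.    -0.002 -1.   ]]
```

View pics/w1.png

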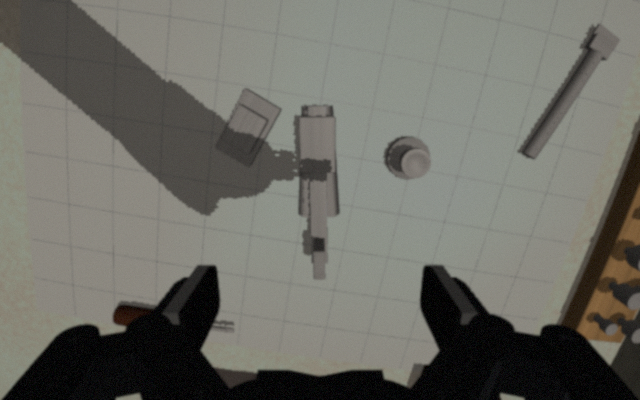

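The wrist view shows the shoe upright in frame: nose at (317,105), lug top at about (320,265), block anvil at (248,125), cup at (408,157).

```bash
cat >> h.py <<'E'
def cloud(tag,name):
    d=np.load(tag+'.npz'); v,u=np.mgrid[0:400,0:640]; uv=np.c_[u.ravel(),v.ravel()]
    P=from_depth(name,uv,d['dp'],d['T']); P[d['dp'].ravel()==0]=np.nan
    return P.reshape(400,640,3)
def rect(P,lo,hi,x0,x1,y0,y1):
    m=(P[...,2]>lo)&(P[...,2]<hi)&(P[...,0]>x0)&(P[...,0]<x1)&(P[...,1]>y0)&(P[...,1]<y1)
    q=P[m]; return q,cv2.minAreaRect((q[:,:2]*1000).astype(np.float32))
E
python3 - <<'E'
from h import *
P=cloud('w1','wrist'); b=(0.46,0.56,-0.42,-0.14)
q,rc=rect(P,.008,.07,0.475,0.55,*b[2:]); print('all',len(q),rc)
for lo,hi in((.05,.07),(.026,.038),(.018,.026),(.006,.016)):
    q,rc=rect(P,lo,hi,.475,.55,*b[2:]); print(lo,len(q),np.median(q[:,2]).round(4),q.mean(0).round(4),rc)
print('bench',np.nanmedian(P[200:260,480:560,2]))
v=[(x,P[x,320].round(3)) for x in range(215,285,4)]; print(*v,sep='\n')
E
```

```text
all 4685 ((513.6531372070312, -256.4991455078125), (38.0157470703125, 172.6265869140625), 10.68718147277832)
0.05 384 0.0597 [ 0.5265 -0.3233  0.0593] ((526.8018188476562, -325.27197265625), (11.341086387634277, 32.63268280029297), 9.950257301330566)
0.026 2111 0.0317 [ 0.5055 -0.2109  0.0317] ((512.0509643554688, -246.39138793945312), (36.06282424926758, 131.8951873779297), 10.713318824768066)
0.018 1393 0.0218 [ 0.5155 -0.2642  0.0218] ((513.7061157226562, -256.31524658203125), (17.88694953918457, 172.23944091796875), 10.289502143859863)
0.006 846 0.0114 [ 0.5143 -0.2571  0.0108] ((508.97711181640625, -231.2449188232422), (40.651947021484375, 121.18616485595703), 10.47628116607666)
bench 0.00029407879256954095
(215, array([ 0.521, -0.284,  0.023]))
(219, array([ 0.522, -0.289,  0.022]))
(223, array([ 0.523, -0.293,  0.022]))
(227, array([ 0.524, -0.298,  0.022]))
(231, array([ 0.524, -0.303,  0.021]))
(235, array([ 0.525, -0.307,  0.023]))
(239, array([ 0.526, -0.309,  0.028]))
(243, array([ 0.526, -0.31 ,  0.038]))
(247, array([ 0.526, -0.31 ,  0.049]))
(251, array([ 0.526, -0.309,  0.059]))
(255, array([ 0.526, -0.313,  0.06 ]))
(259, array([ 0.527, -0.318,  0.06 ]))
(263, array([ 0.528, -0.323,  0.059]))
(267, array([ 0.529, -0.326,  0.06 ]))
(271, array([ 0.529, -0.331,  0.06 ]))
(275, array([ 0.53 , -0.335,  0.062]))
(279, array([ 0.531, -0.341,  0.059]))
(283, array([ 0.538, -0.378,  0.   ]))
```

play_rows:
  deltas:
    - [85,[-45,-1,30],[0,0,-0.007]]
    - [85,[-88,-1,70],[0,0,-0.007]]
    - [85,[-88,-1,120],[0,0,-0.007]]
    - [85,[-88,-1,160],[0,0,-0.007]]
    - [85,[-88,-1,190],[0,0,-0.007]]
    - [85,[-88,-1,209],[0,0,-0.007]]
    - [85,[-88,-1,209],[0,0,-0.007]]

```text
clock: 3.4
tcp_pos: [0.5271, -0.3239, 0.0297]
orientation: [-2.008, -2.413, 0.002]
contact_force: [0.4, -0.6, 0.1]
grip_width: 0.0852
```

play_rows:
  deltas:
    - [10,[0,0,0],[0,0,0]]
    - [10,[0,0,0],[0,0,0]]
    - [10,[0,0,0],[0,0,0]]
    - [10,[0,0,0],[0,0,0]]
    - [10,[0,0,0],[0,0,0]]
    - [5,[0,0,0],[0,0,0]]
  squeeze: 60

```text
clock: 4.15
tcp_pos: [0.5273, -0.3242, 0.0301]
orientation: [-2.008, -2.413, 0.001]
contact_force: [0.1, 1.0, 5.2]
grip_width: 0.0111
```

play_rows:
  deltas:
    - [5,[0,0,-4],[0,0,0]]
    - [5,[0,0,-15],[0,0,0]]
    - [5,[0,0,-40],[0,0,0]]
    - [5,[0,0,-80],[0,0,0]]
    - [5,[0,0,-120],[0,0,0]]
    - [5,[15,10,-150],[0,0,0.02]]
    - [5,[40,25,-180],[0,0,0.04]]
    - [5,[75,45,-210],[0,0,0.06]]
  squeeze: 100

```text
clock: 5.15
tcp_pos: [0.5575, -0.2426, 0.2414]
orientation: [-2.084, -2.349, 0.002]
contact_force: [0.3, -0.4, -4.1]
grip_width: 0.0104
```

play_rows:
  deltas:
    - [5,[40,20,-15],[0,0,0.02]]
    - [5,[80,40,-30],[0,0,0.04]]
    - [5,[120,60,-45],[0,0,0.06]]
    - [5,[160,75,-55],[0,0,0.08]]
    - [5,[195,88,-60],[0,0,0.1]]
    - [5,[220,95,-60],[0,0,0.1]]
    - [5,[229,95,-60],[0,0,0.1]]
    - [5,[229,95,-60],[0,0,0.1]]

```text
clock: 6.15
tcp_pos: [0.624, -0.0043, 0.3011]
orientation: [-2.198, -2.241, 0.004]
contact_force: [0.3, -0.1, -4.4]
grip_width: 0.0108
```

Run:
```python
from h import *
im,dp,T=snap('wrist','w2'); o=r.get_obs()
print(o['tcp_pos'],o['clock'],o['joints'].round(2)); print(R.from_rotvec(o['orientation']).as_matrix().round(3))
```

```text
[ 0.62409968 -0.00544918  0.30124667] 6.2 [-0.71  0.44  0.87  1.64 -0.35  1.23  0.25]
[[-0.018  1.    -0.003]
 [ 1.     0.018 -0.001]
 [-0.001 -0.003 -1.   ]]
```

View pics/w2.png

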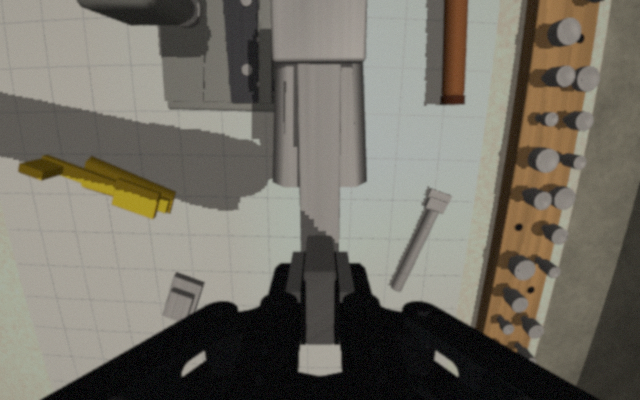

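Run:
```python
from h import *
P=cloud('w2','wrist')
# rib top plane of shoe and yaw
for nm,(v0,v1,u0,u1) in dict(rib=(75,225,302,336),face=(5,55,280,358)).items():
    q=P[v0:v1,u0:u1].reshape(-1,3); q=q[~np.isnan(q[:,0])]; A=np.c_[q[:,:2],np.ones(len(q))]
    c=np.linalg.lstsq(A,q[:,2],rcond=None)[0]; print(nm,len(q),'z',np.median(q[:,2]).round(4),'slope dz/dx,dz/dy',c[:2].round(4),'res',np.std(A@c-q[:,2]).round(4))
m=P[...,2]>.285
q=P[70:235,260:380].reshape(-1,3); z=np.median(P[75:225,302:336,2]); q=q[abs(q[:,2]-z)<.004]; print('rib rect',cv2.minAreaRect((q[:,:2]*1000).astype(np.float32)))
# lug top not visible; press
for tag,n in(('w2','wrist'),('top0','top')):
    P=cloud(tag,n); 
    for lo,hi in((.005,.021),(.021,.028),(.034,.044)):
        b=(P[...,2]>lo)&(P[...,2]<hi)&(P[...,0]>.42)&(P[...,0]<.58)&(P[...,1]>.03)&(P[...,1]<.13)
        q=P[b]; 
        if len(q)<10: print(tag,lo,len(q)); continue
        print(tag,lo,len(q),'z',np.median(q[:,2]).round(4),'x',np.percentile(q[:,0],[1,99]).round(4),'y',np.percentile(q[:,1],[1,50]).round(4))
P=cloud('top0','top')
for row in (0.075,0.09,0.105):
    b=(abs(P[...,1]-row)<.003)&(P[...,0]>.42)&(P[...,0]<.58); q=P[b]; q=q[np.argsort(q[:,0])]; print(row,[(round(a*1e3,1),round(c*1e3)) for a,_,c in q[::2]])
P=cloud('w2','wrist')
for row in (0.066,.075,0.09,0.105):
    b=(abs(P[...,1]-row)<.001)&(P[...,0]>.42)&(P[...,0]<.56)&(P[...,2]<.2); q=P[b]; q=q[np.argsort(q[:,0])]; print(row,[(round(a*1e3,1),round(c*1e3)) for a,_,c in q[::4]])
```

```text
rib 5085 z 0.2922 slope dz/dx,dz/dy [-0.0011 -0.0073] res 0.0006
face 3880 z 0.3018 slope dz/dx,dz/dy [-0.0011 -0.0113] res 0.0007
rib rect ((0.0, 0.0), (0.0, 0.0), 0.0)
w2 0.005 911 z 0.0135 x [0.4406 0.569 ] y [0.0562 0.0619]
w2 0.021 1581 z 0.0237 x [0.4876 0.5688] y [0.0675 0.0975]
w2 0.034 4847 z 0.0377 x [0.4477 0.5687] y [0.0673 0.0996]
top0 0.005 253 z 0.0136 x [0.4278 0.5727] y [0.039  0.0629]
top0 0.021 255 z 0.0241 x [0.4442 0.5555] y [0.0645 0.0914]
top0 0.034 653 z 0.0382 x [0.447  0.5659] y [0.0666 0.0985]
0.075 [(np.float64(421.7), 2), (np.float64(424.6), 1), (np.float64(427.5), 2), (np.float64(430.4), 2), (np.float64(433.4), 0), (np.float64(436.2), 2), (np.float64(438.8), 15), (np.float64(441.5), 19), (np.float64(444.2), 28), (np.float64(446.7), 39), (np.float64(449.5), 38), (np.float64(452.4), 37), (np.float64(455.2), 40), (np.float64(458.0), 39), (np.float64(460.8), 40), (np.float64(463.5), 42), (np.float64(466.4), 41), (np.float64(469.4), 41), (np.float64(472.2), 39), (np.float64(475.1), 41), (np.float64(478.0), 38), (np.float64(480.6), 42), (np.float64(483.5), 41)
[... 7594 characters left out ...]
 (np.float64(493.9), 39), (np.float64(495.9), 24), (np.float64(497.9), 23), (np.float64(500.4), 24), (np.float64(502.9), 24), (np.float64(505.0), 24), (np.float64(507.4), 24), (np.float64(509.5), 23), (np.float64(512.1), 24), (np.float64(514.5), 24), (np.float64(516.6), 24), (np.float64(522.1), 37), (np.float64(524.6), 37), (np.float64(525.9), 38), (np.float64(527.8), 37), (np.float64(530.2), 38), (np.float64(532.4), 38), (np.float64(534.6), 38), (np.float64(539.1), 43), (np.float64(541.4), 44), (np.float64(543.6), 44), (np.float64(545.7), 43), (np.float64(547.8), 37), (np.float64(550.2), 38), (np.float64(552.0), 23), (np.float64(552.3), 32), (np.float64(556.8), 38), (np.float64(558.9), 38)]
```

Run:
```python
from h import *
crop('w2',150,0,300,130,5,'w2c')
```

```text
(no output)
```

View pics/w2c.png

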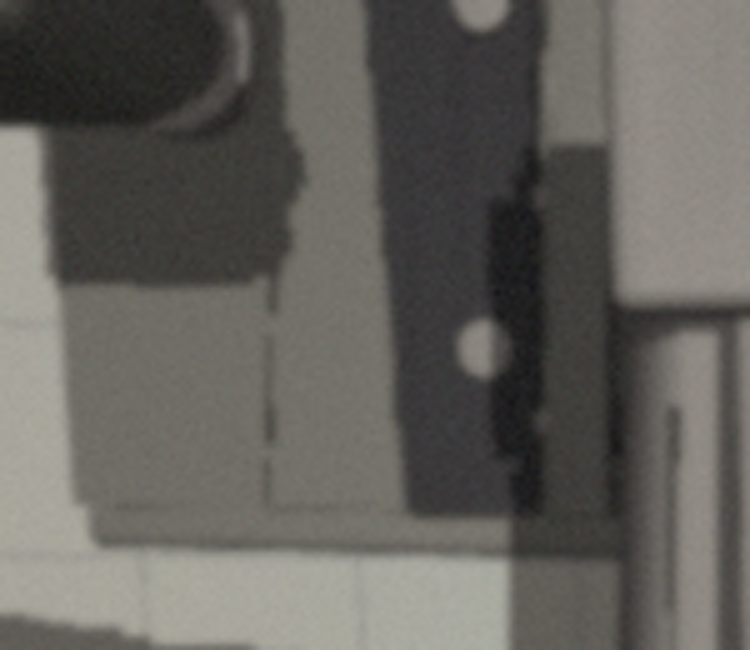

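Run:
```python
from h import *
for tag,n,dy in(('w2','wrist',.003),('top0','top',.003)):
    P=cloud(tag,n); J=(P[...,2]>.034)&(P[...,2]<.0415)
    print(tag)
    for y in np.arange(.07,.116,.006):
        b=J&(abs(P[...,1]-y)<dy)&(P[...,0]>.43)&(P[...,0]<.58); x=P[b][:,0]; L=x[x<.505]; Rr=x[x>.505]
        if len(L)<3 or len(Rr)<3: continue
        c=(P[...,2]>.01)&(P[...,2]<.06)&(abs(P[...,1]-y)<dy)&(P[...,0]>.42)&(P[...,0]<.60); xx=P[c][:,0]
        print(y.round(3),'L',L.min().round(4),np.sort(L)[-3:].round(4),'R',np.sort(Rr)[:3].round(4),Rr.max().round(4),'base',xx.min().round(4),xx.max().round(4))
    # front edge of jaw block: min y by x
    for x in np.arange(.45,.57,.015):
        b=J&(abs(P[...,0]-x)<.004)&(P[...,1]<.13)&(P[...,1]>.03); y=np.sort(P[b][:,1])[:4]; 
        c=(P[...,2]>.009)&(P[...,2]<.018)&(abs(P[...,0]-x)<.004)&(P[...,1]<.1)&(P[...,1]>.03); print(x.round(3),y.round(4),np.sort(P[c][:,1])[:4].round(4))
```

```text
w2
0.07 L 0.4468 [0.4903 0.4904 0.4906] R [0.5224 0.5228 0.523 ] 0.5684 base 0.4382 0.5688
0.076 L 0.4469 [0.4905 0.4907 0.491 ] R [0.5221 0.5222 0.5223] 0.5684 base 0.4469 0.569
0.082 L 0.4469 [0.4909 0.4909 0.4913] R [0.5211 0.5217 0.5225] 0.5715 base 0.4469 0.5715
0.088 L 0.4463 [0.491  0.4911 0.4916] R [0.5216 0.5216 0.5218] 0.5718 base 0.4463 0.5718
0.094 L 0.4464 [0.4915 0.492  0.4921] R [0.5207 0.5216 0.5218] 0.5687 base 0.4464 0.5691
0.1 L 0.4456 [0.4922 0.4922 0.4922] R [0.522  0.5223 0.5223] 0.5687 base 0.4456 0.5692
0.106 L 0.4462 [0.4937 0.4939 0.494 ] R [0.5209 0.5212 0.5214] 0.5689 base 0.4462 0.5692
0.112 L 0.4468 [0.4939 0.4941 0.4943] R [0.5203 0.5212 0.5213] 0.5689 base 0.4468 0.5692
0.45 [0.0684 0.0684 0.0684 0.0684] [0.0577 0.0577 0.0577 0.0577]
0.465 [0.0673 0.0673 0.0673 0.0673] [0.059 0.059 0.059 0.059]
0.48 [0.0674 0.0674 0.0674 0.0674] [0.0578 0.0578 0.0579 0.0579]
0.495 [0.0772 0.0848 0.087  0.0881] [0.058 0.058 0.058 0.058]
0.51 [] [0.0569 0.0569 0.0569 0.0569]
0.525 [0.0666 0.0666 0.0666 0.0666] [0.057  0.0571 0.0571 0.0571]
0.54 [0.0667 0.0667 0.0667 0.06
[... 588 characters left out ...]
0.5217 0.522  0.5248] 0.5651 base 0.4395 0.5718
0.106 L 0.4475 [0.4875 0.4901 0.4902] R [0.519  0.5219 0.5222] 0.5655 base 0.4396 0.5717
0.112 L 0.4476 [0.4878 0.4903 0.4906] R [0.5189 0.5194 0.5221] 0.5659 base 0.4397 0.5717
0.45 [0.0678 0.0679 0.0679 0.0707] [0.0579 0.0582 0.0584 0.0607]
0.465 [0.0676 0.0703 0.0732 0.0762] [0.0577 0.0579 0.0579 0.0606]
0.48 [0.0674 0.0675 0.0676 0.0703] [0.0577 0.0578 0.058  0.0606]
0.495 [0.128] [0.0574 0.0576 0.0577 0.0604]
0.51 [] [0.057  0.06   0.0601 0.0629]
0.525 [0.0666 0.0667 0.0699 0.0699] [0.0569 0.0569 0.0596 0.0598]
0.54 [0.0665 0.0667 0.0668 0.0695] [0.0567 0.0567 0.0596 0.0596]
0.555 [0.0691 0.0722 0.0752 0.0781] [0.0563 0.0566 0.0593 0.0594]
```

play_rows:
  deltas:
    - [5,[-40,0,0],[0,0.004,0.02]]
    - [5,[-80,-20,10],[0,0.009,0.041]]
    - [5,[-101,-60,40],[0,0.009,0.041]]
    - [5,[-101,-100,80],[0,0.009,0.041]]
    - [5,[-101,-123,120],[0,0.009,0.041]]
    - [5,[-101,-123,160],[0,0.009,0.041]]
    - [5,[-101,-123,190],[0,0.009,0.041]]
    - [5,[-101,-123,205],[0,0.009,0.041]]

```text
clock: 7.2
tcp_pos: [0.5012, -0.1103, 0.0958]
orientation: [-2.244, -2.187, -0.004]
contact_force: [-0.7, -0.5, -3.5]
grip_width: 0.0103
```

play_rows:
  deltas:
    - [5,[0,0,8],[0,0,0]]
    - [5,[0,0,10],[0,0,0]]
    - [5,[0,0,10],[0,0,0]]

```text
clock: 7.58
tcp_pos: [0.5018, -0.1105, 0.0864]
orientation: [-2.245, -2.187, -0.005]
contact_force: [-0.1, -0.3, -4.5]
grip_width: 0.0104
```

Run:
```python
from h import *
im,dp,T=snap('scene','s3'); snap('wrist','w3'); o=r.get_obs(); print(o['tcp_pos'],o['clock'],o['contact_force']); print(R.from_rotvec(o['orientation']).as_matrix().round(4))
P=cloud('w3','wrist')
q=P[75:225,302:336].reshape(-1,3); q=q[abs(q[:,2]-np.nanmedian(q[:,2]))<.004]; A=np.c_[q[:,:2],np.ones(len(q))]; c=np.linalg.lstsq(A,q[:,2],rcond=None)[0]; print('rib',np.median(q,0),c[:2])
q=P[100:240,260:380].reshape(-1,3); z=c[0]*q[:,0]+c[1]*q[:,1]+c[2]; q=q[abs(q[:,2]-z)<.003]; print(cv2.minAreaRect((q[:,:2]*1000).astype(np.float32)))
m=r.camera_model('scene'); n=np.array([[.506,.0668,.038]]); px=cv2.projectPoints(n,np.array(m['rvec']),np.array(m['tvec']),np.array(m['mtx']),np.array(m['D']))[0].ravel(); print(px)
x,y=px.astype(int); crop('s3',x-90,y-60,x+70,y+60,5,'s3c')
```

```text
[ 0.50179047 -0.11025096  0.08644282] 7.675 [ 0.75753555 -1.03856134 -4.34796332]
[[ 0.0256  0.9997 -0.0029]
 [ 0.9996 -0.0256  0.0079]
 [ 0.0078 -0.0031 -1.    ]]
rib [ 0.5035868  -0.05647276  0.0780575 ] [-0.00644913  0.00076098]
((503.5001220703125, -67.16485595703125), (62.73771286010742, 18.15192222595215), 88.78145599365234)
[328.43009162 179.26580947]
```

View pics/s3c.png

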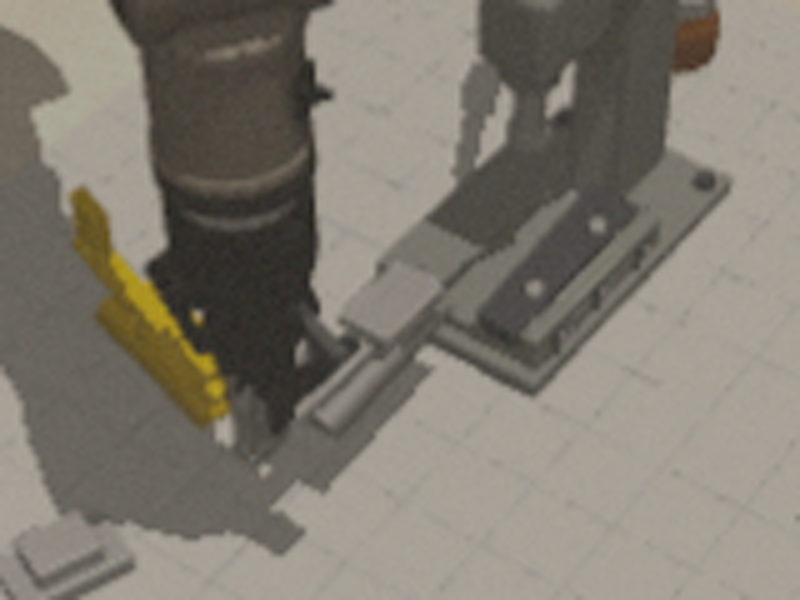

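play_rows:
  deltas:
    - [5,[0,-0.5,12],[-0.005,0,0]]
    - [5,[0,-0.5,24],[-0.005,0,0]]
    - [5,[0,-0.5,31],[-0.005,0,0]]
    - [5,[0,-0.5,31],[-0.005,0,0]]
    - [5,[0,-0.5,31],[-0.005,0,0]]

```text
clock: 8.3
tcp_pos: [0.5014, -0.1102, 0.0555]
orientation: [-2.247, -2.19, -0.011]
contact_force: [0.3, -0.0, -3.1]
grip_width: 0.0106
```

Run:
```python
from h import *
o=r.get_obs(); print(o['tcp_pos'],o['clock'],o['contact_force']); print(R.from_rotvec(o['orientation']).as_matrix().round(4))
```

```text
[ 0.50135038 -0.11018984  0.05552783] 8.3 [ 0.31356415 -0.04801812 -3.14027986]
[[ 0.0258  0.9997  0.0023]
 [ 0.9996 -0.0258  0.0076]
 [ 0.0076  0.0021 -1.    ]]
```

play_rows:
  deltas:
    - [5,[8,0,0.1],[0,0,0]]
    - [5,[16,0,0.1],[0,0,0]]
    - [5,[22,0,0.2],[0,0,0]]
    - [5,[26,0,0.2],[0,0,0]]
    - [5,[30,0,0.2],[0,0,0]]
    - [5,[34,0,0.3],[0,0,0]]
    - [5,[38,0,0.3],[0,0,0]]
    - [5,[42,0,0.3],[0,0,0]]

```text
clock: 9.3
tcp_pos: [0.5024, -0.068, 0.0555]
orientation: [-2.247, -2.19, -0.011]
contact_force: [0.0, -0.2, -4.1]
grip_width: 0.0103
```

play_rows:
  deltas:
    - [5,[5,0,0],[0,0,0]]
    - [5,[10,0,0.1],[0,0,0]]
    - [5,[15,0,0.1],[0,0,0]]
    - [5,[20,0,0.2],[0,0,0]]
    - [5,[25,0,0.2],[0,0,0]]
    - [5,[30,0,0.3],[0,0,0]]
    - [5,[35,0,0.4],[0,0,0]]
    - [5,[40,0,0.5],[0,0,0]]

```text
clock: 10.3
tcp_pos: [0.5035, -0.0277, 0.0553]
orientation: [-2.247, -2.19, -0.011]
contact_force: [-0.5, -0.0, -4.8]
grip_width: 0.0105
```

play_rows:
  deltas:
    - [5,[5,0,0],[0,0,0]]
    - [5,[10,0,0.1],[0,0,0]]
    - [5,[15,0,0.1],[0,0,0]]
    - [5,[20,0,0.2],[0,0,0]]
    - [5,[24,0,0.2],[0,0,0]]
    - [5,[27,0,0.3],[0,0,0]]

```text
clock: 11.05
tcp_pos: [0.5042, -0.0004, 0.0552]
orientation: [-2.247, -2.19, -0.011]
contact_force: [-0.2, 0.1, -4.4]
grip_width: 0.0107
```

Nose is about 87 mm in with no contact. Lower gently to the floor, then release.

play_rows:
  deltas:
    - [5,[0,0,0.5],[0,0,0]]
    - [5,[0,0,1],[0,0,0]]
    - [5,[0,0,1],[0,0,0]]

```text
clock: 11.42
tcp_pos: [0.5042, -0.0006, 0.0542]
orientation: [-2.247, -2.19, -0.011]
contact_force: [0.6, 0.3, -4.1]
grip_width: 0.0103
```

play_rows:
  deltas:
    - [40,[0,0,0],[0,0,0]]
    - [50,[0,0,0],[0,0,0]]
    - [50,[0,0,0],[0,0,0]]
    - [50,[0,0,-10],[0,0,0]]
    - [50,[0,0,-40],[0,0,0]]
    - [50,[-15,0,-65],[0,0,0]]
    - [10,[-40,0,-70],[0,0.03,0]]
    - [0,[-55,0,-70],[0,0.05,0]]
  squeeze: 40

```text
clock: 12.42
tcp_pos: [0.5031, -0.0574, 0.1252]
orientation: [-2.224, -2.165, -0.069]
contact_force: [0.5, 0.4, -1.3]
grip_width: 0.0142
```

play_rows:
  deltas:
    - [0,[0,0,0],[0,0,0]]
    - [0,[0,0,0],[0,0,0]]
    - [0,[0,0,0],[0,0,0]]
    - [0,[0,0,0],[0,0,0]]

```text
clock: 12.92
tcp_pos: [0.5031, -0.0565, 0.1251]
orientation: [-2.222, -2.166, -0.069]
contact_force: [-0.2, 0.8, 0.8]
grip_width: -0.0002
```

Run:
```python
from h import *
snap('wrist','w4'); o=r.get_obs(); print(o['tcp_pos'],o['clock'],o['contact_force'],o['grip_width']); print(R.from_rotvec(o['orientation']).as_matrix().round(4))
P=cloud('w4','wrist')
for lo,hi in((.078,.09),(.042,.049),(.05,.06)):
    q,rc=rect(P,lo,hi,.47,.54,-.03,.13); print(lo,len(q),np.median(q[:,2]),rc)
```

```text
[ 0.50304677 -0.05667691  0.12510809] 12.975 [-0.15488108  0.2841347   0.08619042] -4.8178484912643316e-05
[[ 0.0256  0.9997  0.0054]
 [ 0.998  -0.0259  0.0581]
 [ 0.0583  0.0039 -0.9983]]
0.078 1331 0.08367199570039438 ((504.72625732421875, -1.6584548950195312), (31.290237426757812, 11.729948997497559), 88.80525970458984)
0.042 3653 0.0457187528187325 ((505.54364013671875, 32.143367767333984), (98.98020935058594, 18.316099166870117), 88.4214096069336)
0.05 0 nan ((0.0, 0.0), (0.0, 0.0), 0.0)
  return _methods._mean(a, axis=axis, dtype=dtype,
  ret = ret.dtype.type(ret / rcount)
```

View pics/w4.png

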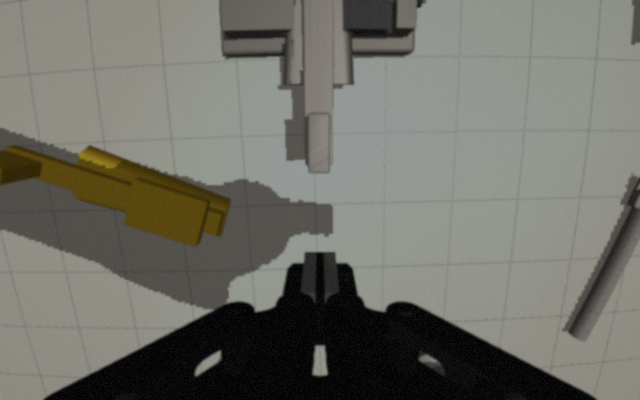

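Shoe sits flat in the way (lug top at (318,115..170), in line with the shut fingers), lug centre at y=-0.002. Next, go down behind its rear face.

play_rows:
  deltas:
    - [0,[0,1,25],[0,0,0]]
    - [0,[1,1,50],[0,0,0]]
    - [0,[2,1,72],[0,0,0]]
    - [0,[2,1,82],[0,0,0]]
    - [0,[2,1,82],[0,0,0]]

```text
clock: 13.6
tcp_pos: [0.5043, -0.05, 0.0431]
orientation: [-2.222, -2.165, -0.068]
contact_force: [0.0, -0.6, -0.2]
grip_width: -0.0002
```

play_rows:
  deltas:
    - [0,[5,0,0.3],[0,0,0]]
    - [0,[10,0,0.6],[0,0,0]]
    - [0,[15,0,0.9],[0,0,0]]
    - [0,[18,0,1],[0,0,0]]
    - [0,[21,0,1.2],[0,0,0]]
    - [0,[24,0,1.4],[0,0,0]]
    - [0,[27,0,1.6],[0,0,0]]

```text
clock: 14.48
tcp_pos: [0.505, -0.023, 0.0431]
orientation: [-2.222, -2.165, -0.068]
contact_force: [0.4, -0.5, 0.8]
grip_width: 0.0004
```

play_rows:
  deltas:
    - [0,[1,0,0],[0,0,0]]
    - [0,[2,0,0.1],[0,0,0]]
    - [0,[3,0,0.2],[0,0,0]]

```text
clock: 14.85
tcp_pos: [0.5051, -0.0201, 0.0431]
orientation: [-2.223, -2.165, -0.068]
contact_force: [0.7, -1.4, 0.7]
grip_width: -0.0001
```

play_rows:
  deltas:
    - [0,[1,0,0],[0,0,0]]
    - [0,[2,0,0.1],[0,0,0]]
    - [0,[3,0,0.2],[0,0,0]]

```text
clock: 15.22
tcp_pos: [0.5052, -0.017, 0.0431]
orientation: [-2.223, -2.165, -0.068]
contact_force: [0.6, -1.2, 1.2]
grip_width: -0.0001
```

play_rows:
  deltas:
    - [0,[1,0,0],[0,0,0]]
    - [0,[2,0,0.1],[0,0,0]]
    - [0,[3,0,0.2],[0,0,0]]

```text
clock: 15.6
tcp_pos: [0.5053, -0.014, 0.043]
orientation: [-2.223, -2.165, -0.068]
contact_force: [-0.1, -1.1, 1.2]
grip_width: 0.0003
```

Run:
```python
from h import *
snap('wrist','w5'); o=r.get_obs(); print(o['tcp_pos'],o['clock'],o['contact_force'])
P=cloud('w5','wrist')
q,rc=rect(P,.078,.09,.47,.54,-.03,.13); print(len(q),np.median(q[:,2]),rc)
print(q[:,1].min(),q[:,1].max())
q,rc=rect(P,.052,.059,.47,.54,-.03,.13);print(rc)
```

```text
[ 0.50535128 -0.01380971  0.04303398] 15.65 [ 0.2398262  -0.92046329  0.97538015]
5603 0.08377467313814117 ((503.3858947753906, 0.130035400390625), (47.86131286621094, 49.7579345703125), 38.07123947143555)
-0.02797382372737625 0.029722359096155695
((507.114990234375, 10.636194229125977), (37.66368103027344, 27.206199645996094), 87.4377670288086)
```

play_rows:
  deltas:
    - [0,[0.5,0,0],[0,0,0]]
    - [0,[1,0,0.1],[0,0,0]]
    - [0,[1.5,0,0.1],[0,0,0]]
    - [0,[2,0,0.1],[0,0,0]]

```text
clock: 16.15
tcp_pos: [0.5054, -0.0118, 0.043]
orientation: [-2.223, -2.165, -0.068]
contact_force: [-0.4, -1.1, 0.6]
grip_width: -0.0001
```

play_rows:
  deltas:
    - [0,[0.5,0,0],[0,0,0]]
    - [0,[1,0,0.1],[0,0,0]]
    - [0,[1.5,0,0.1],[0,0,0]]
    - [0,[2,0,0.1],[0,0,0]]

```text
clock: 16.65
tcp_pos: [0.5054, -0.0097, 0.0431]
orientation: [-2.222, -2.165, -0.068]
contact_force: [0.0, -0.5, 0.7]
grip_width: -0.0001
```

play_rows:
  deltas:
    - [0,[0.5,0,0],[0,0,0]]
    - [0,[1,0,0.1],[0,0,0]]

```text
clock: 16.9
tcp_pos: [0.5054, -0.0087, 0.043]
orientation: [-2.223, -2.165, -0.068]
contact_force: [0.8, -1.1, 0.8]
grip_width: -0.0001
```

play_rows:
  deltas:
    - [0,[0.5,0,0],[0,0,0]]
    - [0,[1,0,0.1],[0,0,0]]

```text
clock: 17.15
tcp_pos: [0.5055, -0.0077, 0.043]
orientation: [-2.223, -2.165, -0.068]
contact_force: [0.5, -0.5, 0.0]
grip_width: 0.0001
```

play_rows:
  deltas:
    - [0,[0.5,0,0],[0,0,0]]
    - [0,[1,0,0.1],[0,0,0]]

```text
clock: 17.4
tcp_pos: [0.5056, -0.0067, 0.043]
orientation: [-2.223, -2.165, -0.068]
contact_force: [0.1, -0.9, 0.3]
grip_width: 0.0001
```

play_rows:
  deltas:
    - [0,[0.5,0,0],[0,0,0]]
    - [0,[1,0,0.1],[0,0,0]]

```text
clock: 17.65
tcp_pos: [0.5056, -0.0056, 0.043]
orientation: [-2.222, -2.165, -0.068]
contact_force: [0.2, -1.2, 0.6]
grip_width: 0.0
```

play_rows:
  deltas:
    - [0,[0.5,0,0],[0,0,0]]
    - [0,[1,0,0.1],[0,0,0]]

```text
clock: 17.9
tcp_pos: [0.5057, -0.0046, 0.0429]
orientation: [-2.223, -2.165, -0.068]
contact_force: [0.1, -0.9, 0.7]
grip_width: 0.0
```

play_rows:
  deltas:
    - [0,[0.5,0,0],[0,0,0]]
    - [0,[1,0,0.1],[0,0,0]]

```text
clock: 18.15
tcp_pos: [0.5057, -0.0035, 0.0429]
orientation: [-2.223, -2.165, -0.068]
contact_force: [-0.4, -1.5, 0.9]
grip_width: 0.0
```

Run:
```python
from h import *
snap('wrist','w6'); o=r.get_obs(); print(o['tcp_pos'],o['clock'],o['contact_force'])
P=cloud('w6','wrist')
b=(P[...,2]>.05)&(P[...,2]<.0595)&(abs(P[...,0]-.506)<.03)&(P[...,1]>0); print('face',b.sum(), np.percentile(P[b],[1,50,99],axis=0) if b.sum() else '')
b=(P[...,2]>.08)&(P[...,2]<.088)&(abs(P[...,0]-.506)<.005)&(P[...,1]>-.05)&(P[...,1]<.05); print('lug y',P[b][:,1].min(),np.percentile(P[b][:,1],[90,98]),P[b][:,1].max())
crop('w6',200,0,440,320,2,'w6c')
```

```text
[ 0.50572771 -0.0034699   0.04288178] 18.2 [-0.1561942  -0.54643051  0.10067698]
face 398 [[0.49332274 0.00217766 0.05014889]
 [0.51019997 0.0034431  0.05518762]
 [0.5199731  0.03997185 0.05939736]]
lug y -0.017137777993454506 [0.03715637 0.03961927] 0.04017319192384151
```

View pics/w6c.png

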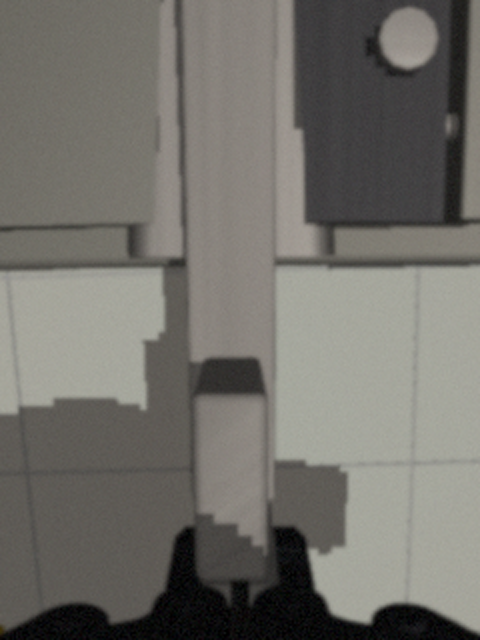

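Crop shows the lug centred over the shut fingers, front edge of the lug at y=0.040. The nose is about 113 mm in and still sliding freely.

play_rows:
  deltas:
    - [0,[0.5,0,0],[0,0,0]]
    - [0,[1,0,0],[0,0,0]]

```text
clock: 18.45
tcp_pos: [0.5057, -0.0024, 0.0429]
orientation: [-2.222, -2.165, -0.068]
contact_force: [-0.6, -2.0, 0.5]
grip_width: 0.0001
```

play_rows:
  deltas:
    - [0,[0.5,0,0],[0,0,0]]
    - [0,[1,0,0.1],[0,0,0]]

```text
clock: 18.7
tcp_pos: [0.5057, -0.0014, 0.0428]
orientation: [-2.222, -2.165, -0.068]
contact_force: [0.2, -0.9, 0.5]
grip_width: 0.0004
```

play_rows:
  deltas:
    - [0,[0.5,0,0],[0,0,0]]
    - [0,[1,0,0],[0,0,0]]

```text
clock: 18.95
tcp_pos: [0.5057, -0.0003, 0.0429]
orientation: [-2.222, -2.165, -0.068]
contact_force: [0.7, 0.0, 0.8]
grip_width: 0.0001
```

play_rows:
  deltas:
    - [0,[0.5,0,0],[0,0,0]]
    - [0,[1,0,0.1],[0,0,0]]

```text
clock: 19.2
tcp_pos: [0.5058, 0.0007, 0.0429]
orientation: [-2.222, -2.165, -0.068]
contact_force: [-1.0, -0.7, 1.1]
grip_width: 0.0
```

play_rows:
  deltas:
    - [0,[0.5,0,0],[0,0,0]]
    - [0,[1,0,0],[0,0,0]]

```text
clock: 19.45
tcp_pos: [0.5058, 0.0018, 0.0429]
orientation: [-2.222, -2.165, -0.068]
contact_force: [-0.3, -0.9, -0.4]
grip_width: 0.0001
```

play_rows:
  deltas:
    - [0,[0.5,0,0],[0,0,0]]
    - [0,[1,0,0.1],[0,0,0]]

```text
clock: 19.7
tcp_pos: [0.5058, 0.0028, 0.0429]
orientation: [-2.222, -2.165, -0.068]
contact_force: [-0.6, -0.7, 0.7]
grip_width: -0.0002
```

play_rows:
  deltas:
    - [0,[0.5,0,0],[0,0,0]]
    - [0,[1,0,0],[0,0,0]]

```text
clock: 19.95
tcp_pos: [0.5058, 0.0038, 0.0429]
orientation: [-2.222, -2.165, -0.068]
contact_force: [0.8, -1.0, -0.7]
grip_width: -0.0002
```

play_rows:
  deltas:
    - [0,[0.5,0,0],[0,0,0]]
    - [0,[1,0,0.1],[0,0,0]]

```text
clock: 20.2
tcp_pos: [0.506, 0.0048, 0.0429]
orientation: [-2.223, -2.165, -0.068]
contact_force: [0.1, -1.9, -0.1]
grip_width: -0.0001
```

play_rows:
  deltas:
    - [0,[0.5,0,0],[0,0,0]]
    - [0,[1,0,0],[0,0,0]]

```text
clock: 20.45
tcp_pos: [0.5061, 0.0056, 0.0429]
orientation: [-2.223, -2.166, -0.068]
contact_force: [-0.1, -2.1, -1.5]
grip_width: 0.0
```

play_rows:
  deltas:
    - [0,[0.5,0,0],[0,0,0]]
    - [0,[1,0,0.1],[0,0,0]]

```text
clock: 20.7
tcp_pos: [0.5061, 0.0058, 0.0429]
orientation: [-2.224, -2.166, -0.067]
contact_force: [-0.1, -5.2, -0.7]
grip_width: 0.0002
```

play_rows:
  deltas:
    - [0,[0.5,0,0],[0,0,0]]
    - [0,[1,0,0],[0,0,0]]

```text
clock: 20.95
tcp_pos: [0.5061, 0.0059, 0.043]
orientation: [-2.226, -2.166, -0.066]
contact_force: [0.7, -6.9, -0.8]
grip_width: -0.0
```

It has stopped, at a nose depth of about 122 mm, and stiffness is about 6 N/mm. Now ramp to roughly 15 N.

play_rows:
  deltas:
    - [0,[0.6,0,0],[0,0,0]]
    - [0,[1,0,0],[0,0,0]]
    - [0,[1.4,0,0],[0,0,0]]
    - [0,[1.7,0,0.1],[0,0,0]]
    - [0,[2,0,0.1],[0,0,0]]
    - [0,[2,0,0.1],[0,0,0]]

```text
clock: 21.7
tcp_pos: [0.5061, 0.006, 0.043]
orientation: [-2.229, -2.165, -0.064]
contact_force: [-0.3, -9.1, -0.8]
grip_width: 0.0003
```

play_rows:
  deltas:
    - [0,[1.5,0,0],[0,0,0]]
    - [0,[2,0,0.1],[0,0,0]]
    - [0,[2.5,0,0.1],[0,0,0]]
    - [0,[3,0,0.1],[0,0,0]]
    - [0,[3.3,0,0.2],[0,0,0]]
    - [0,[3.3,0,0.2],[0,0,0]]

```text
clock: 22.45
tcp_pos: [0.5061, 0.0061, 0.043]
orientation: [-2.234, -2.165, -0.061]
contact_force: [-0.4, -10.9, -0.8]
grip_width: 0.0002
```

play_rows:
  deltas:
    - [0,[2,0,0],[0,0.003,0]]
    - [0,[3,0,0.1],[0,0.005,0]]
    - [0,[3.6,0,0.1],[0,0.007,0]]
    - [0,[4.2,0,0.2],[0,0.008,0]]
    - [0,[4.6,0,0.2],[0,0.01,0]]
    - [0,[4.6,0,0.2],[0,0.01,0]]

```text
clock: 23.2
tcp_pos: [0.506, 0.0062, 0.043]
orientation: [-2.236, -2.159, -0.068]
contact_force: [-1.0, -14.3, -1.8]
grip_width: 0.0001
```

play_rows:
  deltas:
    - [0,[3,0,0],[0,0.004,0]]
    - [0,[4,0,0.1],[0,0.006,0]]
    - [0,[4.8,0,0.1],[0,0.009,0]]
    - [0,[5.4,0,0.2],[0,0.012,0]]
    - [0,[5.8,0,0.2],[0,0.013,0]]
    - [0,[5.8,0,0.2],[0,0.013,0]]

```text
clock: 23.95
tcp_pos: [0.506, 0.0063, 0.043]
orientation: [-2.239, -2.152, -0.076]
contact_force: [-0.5, -17.0, -3.6]
grip_width: 0.0001
```

17 N and solidly stopped. Back off and look.

play_rows:
  deltas:
    - [0,[2,0,0],[0,0,0]]
    - [0,[0,0,0],[0,0,0]]
    - [0,[-6,0,0],[0,0,0]]
    - [0,[-20,0,-2],[0,0,0]]
    - [0,[-40,0,-20],[0,0,0]]
    - [0,[-65,0,-50],[0,0,0]]
    - [0,[-75,0,-80],[0,0,0]]
    - [0,[-75,0,-80],[0,0,0]]

```text
clock: 24.95
tcp_pos: [0.5035, -0.076, 0.1212]
orientation: [-2.245, -2.15, -0.082]
contact_force: [-0.5, 0.1, -0.4]
grip_width: 0.0001
```

Run:
```python
from h import *
snap('wrist','w7'); snap('scene','s7'); o=r.get_obs(); print(o['tcp_pos'],o['clock'],o['contact_force'])
P=cloud('w7','wrist')
for lo,hi in((.078,.09),(.042,.049)):
    q,rc=rect(P,lo,hi,.47,.54,-.01,.06); print(lo,len(q),np.median(q[:,2]),rc)
q=q[abs(q[:,0]-.5063)<.007]; A=np.c_[q[:,:2],np.ones(len(q))]; print(np.linalg.lstsq(A,q[:,2],rcond=None)[0][:2])
crop('s7',240,110,400,230,5,'s7c')
```

```text
[ 0.5021051  -0.07364286  0.11880871] 25.05 [ 0.00296833  0.20570898 -0.32824035]
0.078 1631 0.08362095189659477 ((505.9370422363281, 33.065032958984375), (31.650156021118164, 12.188008308410645), 89.1056900024414)
0.042 511 0.045678780064642766 ((506.0026550292969, 38.64365768432617), (42.92788314819336, 18.276412963867188), 89.07337951660156)
[0.01207086 0.01495173]
```

View pics/s7c.png

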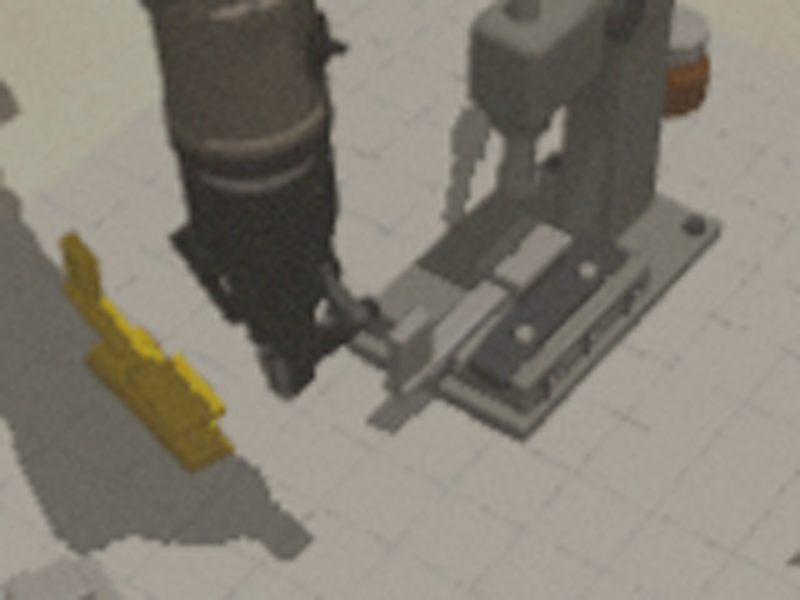

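```bash
python3 -c "
from bench import r
print(r.hand_in())"
```

```text
the job is handed in; nothing more can be done
None
```

The steel shoe is in the press, pushed in until it stopped, and let go. I handed the job in at about 25 s of the 58 s allowed; no verdict came back.

- **How it went in:** I picked it up by the lug and entered the nose level and without contact to about 87 mm. I then released it and pushed its rear end with shut fingers. It slid freely, stopped with the nose about 122 mm inside the mouth, and I ramped the push up to 17 N.
- **After backing off:** the shoe had stayed where it stopped, with its origin at about x = -0.033 m in the press frame. The camera put its heights at the right value for lying on the floor, and its axis within about 0.5° of the way's.
- **Robot clear:** the fingers were clear of everything and the force read about zero.
- **Not confirmed:**
  - I could not measure the contact force left in the wedge, so the 25 N criterion rests on the 17 N push.
  - A crude tilt fit on a small patch of the rib showed slopes of about 0.012–0.015 rad, within the 0.05 limit.
  - I did not measure the bystanders at the end, but no unexpected contact force showed.

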